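Hold the belt sander's tension arm in for a belt change

ROBOT

A 6-joint arm with a two-finger parallel gripper is mounted at the origin on the work surface. World frame = base frame: x ahead of the robot, y to its left, z up, the work surface at z = 0. Lengths are in m, angles in degrees, forces in N, time in s.
With the tool pointing down it reaches from about 0.25 to 0.725 m from the base axis. Payload 4 kg.
Tool frame: the origin (TCP) lies at the very end of the fingers, on their centre line; the grasp point (between the pads) lies 19 mm behind it (robot.grasp_offset is the distance from the TCP to the grasp point, in m); z points along the fingers, y is the direction in which the jaws open and shut (so a half turn about z gives the same grasp; the last joint's range is limited). The gripper opens to 85 mm and grips with 20 to 120 N. Pads are 22 mm wide; open, the fingers measure 114 mm over their backs; the gripper's body (76 mm by 85 mm) begins 54 mm behind the grasp point. The pads swing forward as they close: fully open they stand 13 mm farther back than shut.
Start: joints at [-63.369, 13.785, 0.286, 76.501, 0, 90], TCP at [0.224, -0.447, 0.203] pointing down, gripper open.
Joint ranges: [-155.79, 155.79], [-60.16, 107.12], [-62.33, 73.08], [-114, 123.19], [-81.49, 82.49], [-180, 180]. Speed limits (degrees/s): [159.86, 159.86, 180, 180, 180, 180].

INTERFACE

Orientations are given as [roll, pitch, yaw] about the fixed x, y, z axes, in that order (R = Rz(yaw) Ry(pitch) Rx(roll)).
In Python, from plant import robot, imaging, job gives the robot as it stands.
- The arm moves only by the tool send_rows, never from a script. Its argument "moves" is a list of rows, each an object with "translation": the shift along the world's x, y, z in m, a list of three; "dr": the turn, a rotation vector about the world's x, y, z in degrees, a list of three; "claw": the opening, from 0 (shut) to 1 (fully open). In form: [{"translation": [tx, ty, tz], "dr": [rx, ry, rz], "claw": claw}, ...]. A call has 1 to 20 rows; each row is the pose to reach, as a shift and turn from the pose measured when the call began; what a row does not reach only later rows make up. A row lasts 1/12 s, in which the tool goes at most 41.7 mm and 7.16 degrees, less where a joint would pass 70% of its speed; a pose out of reach is approached as far as the arm can. A call with a gripper value outside its range is refused whole. The fingers move at their own pace and stop on an object; the grip force is fixed at half the most. Time passes only in rows, so rows that repeat a pose let the fingers close. It gives the time, the measured TCP pose, the force and the opening at its end, in the units of the state.
- robot.state(): the state, without advancing time (a new reading comes with each control period).
- imaging.grab_frame(name): name is "scene" or "top"; returns a dict with "frame" (384x512x3 uint8, red, green, blue), "fx", "fy", "cx", "cy" (pixels), "R" (3x3) and "t" (3): a world point X has camera coordinates R X + t. Camera axes: x right, y down, z forward; pixel columns grow to the right and rows downward; lengths in m; the calibration is good to about 2 mm. A picture is of the moment at which its call begins. There is no depth.
- job.finish_job(): hands the job in, once; it reports no verdict.
The state is a dict: "t": time; "q": joint angles; "qd": joint speeds; "joint_torque": joint torques, N m; "tool_pos": TCP position; "orientation": TCP orientation; "force": force on the tool from outside, world axes, zero at the start; "wrist_torque": the same for the moment, N m; "grip_width": opening from 0.0 (shut) to 1.0 (fully open).
Only numpy, scipy, OpenCV 4.12 (cv2) and the standard library are available. Lean on these libraries where they do the work, as an engineer would, in place of code of your own. Each camera call takes 0.05 s, during which the arm holds its last target. There are 200 camera calls.

TASK

The small green belt sander is unplugged, its belt and side cover are off, and a colleague is about to slip a new belt on from the open wheel side. If the sander's rocker switch has been left on, press it to off before you move the tension arm; then take the tension arm by its red side handle, swing it forward against its spring all the way to its stop without letting it snap back, and finish while still holding it there: do not let go. Leave everything else on the table where it is.

Things in the scene. Friction and masses are not known exactly. Their poses are not given: they have to be found in the camera images.
- sander: green bench belt sander fixed to the table, 315 mm long, 240 deep, 270 high; origin on the table under it. z up; +y is 'forward' (towards its aluminium work rest); -x is the motor side (motor, switch, red handle), +x the open side with three bare wheels. Upright frame plate x 0 to 10 mm: up to z 186 for y -100 to 85, up to z 269 for y 14 to 72; top wheel x 21 to 51, y 23 to 67, up to z 267
- motor_top (a point): top of the sander's grey motor, 152 mm above the table; the motor lies along the sander's x and reaches 70 mm either way along x and 57 mm either way along y from this point
- rest (a point): middle of the top face of the sander's work rest, 139 mm above the table; the plate is 110 mm along the sander's x and 100 mm along its y
- tension_arm (a joint): swing of the tension arm about the pivot, in rad: 0 = resting back on its rear stop, grows as the arm is swung forward (the top of the arm goes to the sander's +y and up), 0.52 = against the forward stop. A torsion spring pushes it back: about 7 N at the handle at 0, about 14 N at the stop
- pivot (a point): point on the pivot axis of the tension arm (axis along the sander's x), level with the middle of the handle; in the sander's frame at x -35, y -45, z 125 mm; fixed
- handle: red handle of the tension arm: round revolving bar 18 mm across, 70 mm long along the sander's x, on the motor side, with a 26 mm collar 5 mm thick at its free (-x) end; origin mid-bar, 150 mm from the pivot axis. Arm at rest: 106 mm behind (-y) and 106 above the pivot (231 above the table); arm on forward stop: 39 behind, 145 above (270 above the table). Free space around and above
- switch (a joint): tilt of the rocker switch, in rad: +0.2 = on (red end standing up, green end down), -0.2 = off (red end down). It snaps over to one side or the other; about 5 N on the red end, some 19 mm from its axis, turns it off
- red_end (a point): middle of the top face of the red half of the rocker switch, on a black box in front on the motor side. Rocker: 58 mm long along the sander's y (red half to +y, green half to -y), 34 mm wide; this point is 19 mm from the rocker's axis and about 88 mm above the table when on, 80 mm when off. The box's top is at 70 mm
- sanding_block: cork sanding block 40 x 65 x 28 mm lying on the sander's work rest; origin at its underside
- amber_bottle: brown glass bottle with a white cap, 56 mm across, 105 mm high, near the motor; origin at its underside
- glass_jar: glass jar with a brass lid, 72 mm across, 85 mm high, in front of the sander; origin at its underside
- jar_lid: loose brass lid, 80 mm across, 11 mm high, in front of the sander; origin at its underside
- orange_cup: orange plastic cup, 68 mm across, 80 mm high, behind the sander; origin at its underside
- hammer: wooden-handled hammer lying on the table, 260 mm long; origin under its middle
- rosette: square plaster block with a carved rosette, 130 x 130 x 54 mm; origin under its middle

How it is judged (in metres and radians):
On the way:
1. the tension arm is on its forward stop, held by its handle, with the switch off (value of joint tension_arm above 0.47 rad and contact force between the fingers and handle above 3 N and value of joint switch below -0.12 rad), for 0.3 s.
At the end, for the whole second after the job is handed in: The tension arm stands still within 0.05 rad of its forward stop (joint above 0.47), the robot's fingers press on its red handle with more than 3 N and keep it there, the switch is off (below -0.12), and every loose thing is within 30 mm of where it was (all of step 1 and velocity of joint tension_arm between -0.2 and 0.2 rad/s and distance of each of sanding_block, amber_bottle, glass_jar, jar_lid, orange_cup, hammer, rosette from where it was at the start of the episode below 0.03 m); the arm keeps its last pose, push and grip.
It fails at once if the tension arm is swung (past 0.08 rad) while the switch is on (value of joint tension_arm above 0.08 rad and value of joint switch above 0 rad).
It fails at once if the tension arm snaps back (faster than 1.5 rad/s) (velocity of joint tension_arm below -1.5 rad/s).
It fails at once if a bystander is knocked about (moved more than 30 mm) (distance of any of sanding_block, amber_bottle, glass_jar, jar_lid, orange_cup, hammer, rosette from where it was at the start of the episode above 0.03 m).
It also fails if it takes over 48 s, if anything falls off the work surface, if the arm or the gripper's body presses on something with over 40 N, if the wrist force passes 120 N, or if a joint passes its speed limit or range.

## Working session

There is one attempt and no reset: what is moved stays moved. The work goes in short steps, Python scripts to look and compute and a tool call to move; the robot and the scene stay as the last step left them, time stands still between calls to the robot, and variables do not carry over. Pictures are saved under pics/ and viewed, about 8 in all and at most 12, crops included, and the job is handed in when it is done.

Besides the shell and the picture viewer there is one more tool, called as name([rows], argument=value, ...), one row to a line, values as JSON. send_rows: Moves the arm, as the interface text tells. Its arguments: {"type":"object","properties":{"moves":{"type":"array"}},"required":["moves"]}

```bash
mkdir -p pics
python3 - <<'E'
from plant import robot, imaging
import cv2,pickle
for n in("scene","top"):
    f=imaging.grab_frame(n); pickle.dump(f,open(n+".pkl","wb"))
    cv2.imwrite(f"pics/{n}0.png",cv2.resize(f["frame"][:,:,::-1],(800,600),interpolation=cv2.INTER_CUBIC))
    print(n,f["fx"],f["cx"],f["R"],f["t"], -f["R"].T@f["t"])
print(robot.state())
E
```

```text
scene 466.9092317403195 254.78507480427425 [[ 0.20700465  0.97832015 -0.00622501]
 [ 0.75938717 -0.16468537 -0.62945203]
 [-0.61683078  0.1255723  -0.77701441]] [-0.14995576 -0.31065335  1.96481513] [ 1.47890616 -0.15118168  1.3302148 ]
top 438.58578953595594 254.5812973848484 [[ 0.02766349 -0.99958459  0.00808517]
 [-0.99396344 -0.02836516 -0.10598162]
 [ 0.10616693 -0.00510454 -0.99433522]] [0.01071234 0.57040587 1.64905772] [0.39159084 0.03530522 1.70008209]
{'t': 0.1, 'q': array([-6.33707437e+01,  1.38275968e+01,  2.22530763e-01,  7.65011529e+01,
       -1.28561643e-03,  8.99987146e+01]), 'qd': array([-0.12750088, -0.1697129 ,  0.18169385,  0.11415115,  0.03545619,
       -0.05086816]), 'joint_torque': array([-5.76321545e-04, -3.73138261e+01,  2.53009808e+01,  1.08591738e-02,
       -3.27528937e-05, -9.54511478e-06]), 'tool_pos': array([ 0.22382999, -0.44642529,  0.20211182]), 'orientation': array([-1.79893781e+02,  1.28323118e-03,  2.66305441e+01]), 'force': array([-0.74996576, -0.10383442, -0.36466116]), 'wrist_torque': array([-0.00447189, -0.04263957,  0.01427936]), 'grip_width': 1.002305708481125}
```

View pics/scene0.png

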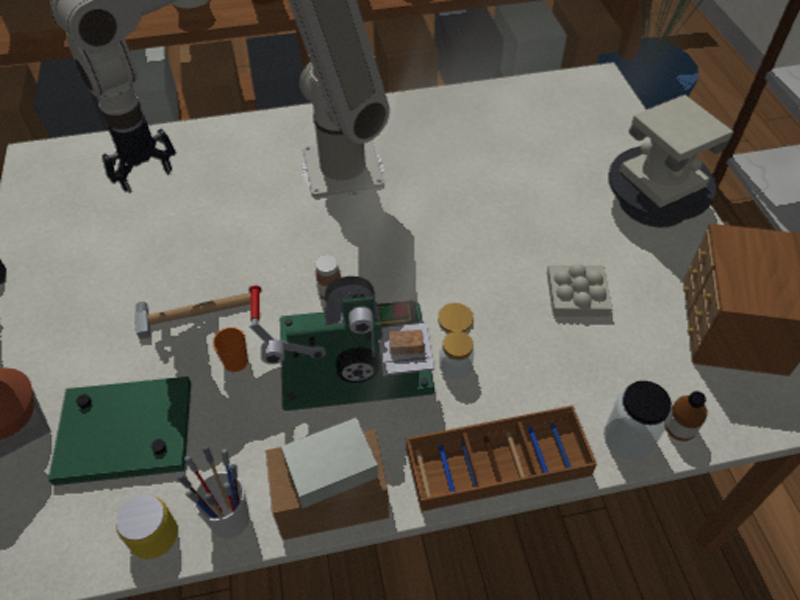

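View pics/top0.png

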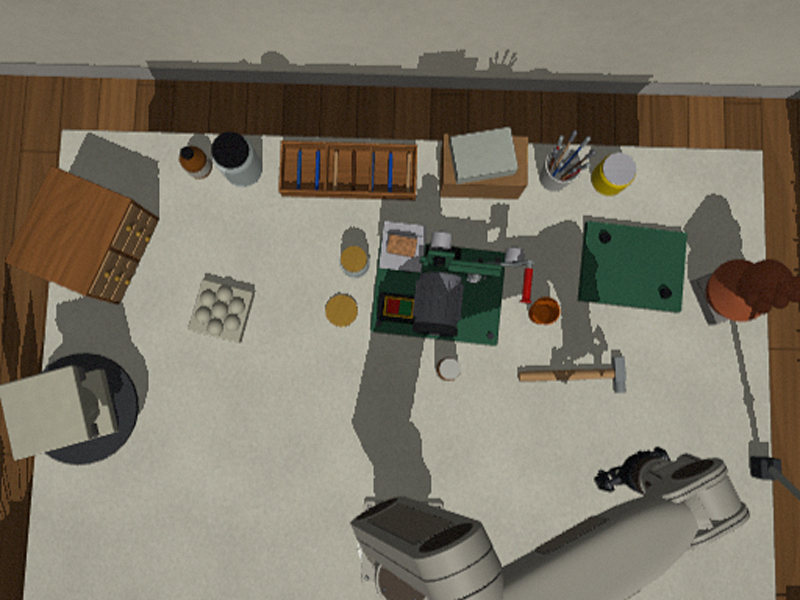

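```bash
cat > h.py <<'E'
import numpy as np,cv2,pickle
def onplane(f,u,v,z):
    d=f["R"].T@np.array([(u-f["cx"])/f["fx"],(v-f["cy"])/f["fy"],1]); c=-f["R"].T@f["t"]
    return c+d*(z-c[2])/d[2]
def proj(f,X):
    p=f["R"]@np.asarray(X)+f["t"]; return f["fx"]*p[0]/p[2]+f["cx"],f["fy"]*p[1]/p[2]+f["cy"]
def blobs(f,lo,hi,box,amin=15):
    hsv=cv2.cvtColor(f["frame"],cv2.COLOR_RGB2HSV); m=cv2.inRange(hsv,lo,hi)
    if lo[0]==0 and hi[0]<12: m|=cv2.inRange(hsv,(172,lo[1],lo[2]),(180,255,255))
    k=np.zeros_like(m);x0,y0,x1,y1=box;k[y0:y1,x0:x1]=255
    cs,_=cv2.findContours(m&k,cv2.RETR_EXTERNAL,cv2.CHAIN_APPROX_NONE)
    return [c for c in cs if cv2.contourArea(c)>=amin]
E
python3 - <<'E'
from h import *
T=pickle.load(open("top.pkl","rb"));S=pickle.load(open("scene.pkl","rb"))
for n,f,box in(("T",T,(230,140,350,225)),("S",S,(150,175,300,260))):
  for c in blobs(f,(0,120,40),(6,255,255),box,8):
    r=cv2.minAreaRect(c);p=cv2.boxPoints(r);M=cv2.moments(c);u=M["m10"]/M["m00"];v=M["m01"]/M["m00"]
    print(n,"red",(u,v),r)
    for z in(.231,.086):print(z,onplane(f,u,v,z).round(4),[onplane(f,*(q),z)[:2].round(3).tolist() for q in p])
for n,f,z,box,lo,hi in(("greenbase",T,.01,(225,140,330,225),(60,80,20),(90,255,255)),("rocker green",T,.08,(240,185,268,210),(45,150,40),(75,255,255))):
  for c in blobs(f,lo,hi,box,8):
    r=cv2.minAreaRect(c);print(n,r,[onplane(f,*q,z)[:2].round(3).tolist() for q in cv2.boxPoints(r)],cv2.contourArea(c))
a=T["frame"][135:245,220:360,::-1];cv2.imwrite("pics/tc.png",cv2.resize(a,None,fx=5.4,fy=5.4,interpolation=cv2.INTER_CUBIC))
a=S["frame"][160:270,140:300,::-1];cv2.imwrite("pics/sc.png",cv2.resize(a,None,fx=5,fy=5,interpolation=cv2.INTER_CUBIC))
E
```

```text
T red (251.18122977346275, 195.65695792880257) ((251.13514709472656, 195.689208984375), (7.39795446395874, 8.548747062683105), 9.462322235107422)
0.231 [0.5431 0.0391 0.231 ] [[0.53, 0.054], [0.559, 0.05], [0.556, 0.025], [0.527, 0.029]]
0.086 [0.558  0.0394 0.086 ] [[0.544, 0.055], [0.576, 0.051], [0.572, 0.024], [0.54, 0.028]]
T red (337.0497237569061, 182.58379373848985) ((336.6703796386719, 182.4447021484375), (6.053228855133057, 21.286083221435547), 3.8140745162963867)
0.231 [ 0.5958 -0.2501  0.231 ] [[0.56, -0.236], [0.633, -0.241], [0.632, -0.261], [0.56, -0.257]]
0.086 [ 0.6159 -0.2782  0.086 ] [[0.577, -0.263], [0.657, -0.268], [0.656, -0.29], [0.576, -0.286]]
S red (162.69791666666666, 192.2378472222222) ((163.0, 193.0), (20.0, 6.0), 90.0)
0.231 [ 0.5889 -0.2502  0.231 ] [[0.552, -0.255], [0.556, -0.237], [0.631, -0.244], [0.627, -0.261]]
0.086 [ 0.4715 -0.2633  0.086 ] [[0.429, -0.269], [0.434, -0.249], [0.519, -0.256], [0.515, -0.276]]
greenbase ((258.984619140625, 196.6230926513672), (7.069979667663574, 8.18629264831543), 7.125016689300537) [[0.548, 0.024], [0.58, 0.021], [0.578, -0.006], [0.546, -0.003]] 44.5
greenbase ((280.18853759765625, 186.5737762451172), (81.03620910644531, 59.26792907714844), 6.115502834320068) [[0.502, 0.094], [0.734, 0.076], [0.708, -0.24], [0.477, -0.218]] 2270.0
rocker green ((258.8653869628906, 196.67306518554688), (7.0601806640625, 8.43299388885498), 11.309932708740234) [[0.542, 0.026], [0.573, 0.021], [0.569, -0.005], [0.538, 0.001]] 46.0
```

View pics/tc.png

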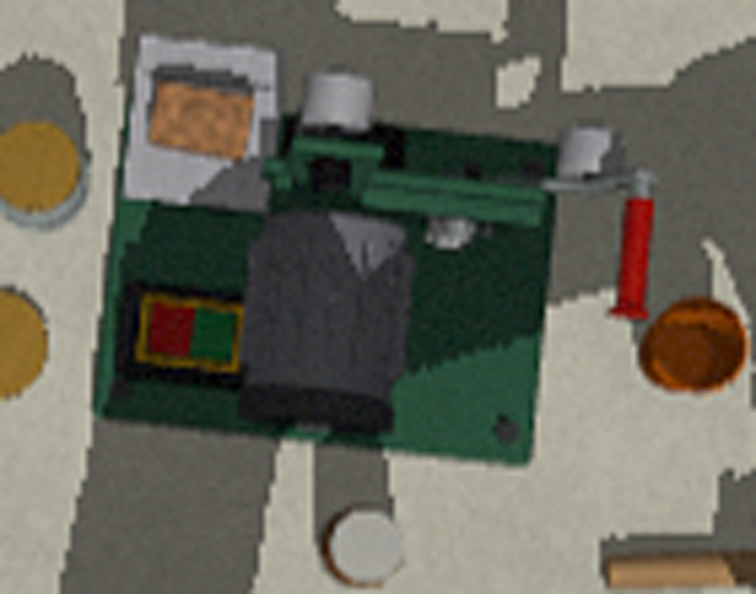

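View pics/sc.png

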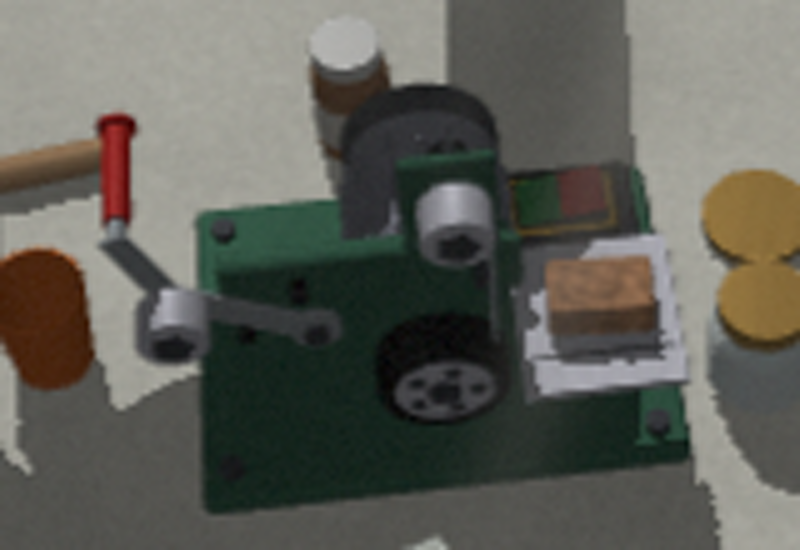

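Top crop: handle bar at (635,255) with the collar at its lower end, rocker with red at (172,330) and green at (214,332), motor to its right. The sander's axes are turned about −4.4° from the world's. Now working out targets and clearances.

Run:
```python
from h import *
T=pickle.load(open("top.pkl","rb"));S=pickle.load(open("scene.pkl","rb"))
def ray(f,u,v):
    d=f["R"].T@np.array([(u-f["cx"])/f["fx"],(v-f["cy"])/f["fy"],1]);return -f["R"].T@f["t"],d/np.linalg.norm(d)
def tri(a,b):
    (c1,d1),(c2,d2)=ray(T,*a),ray(S,*b);k=np.linalg.lstsq(np.c_[d1,-d2],c2-c1,rcond=None)[0]
    return ((c1+k[0]*d1+c2+k[1]*d2)/2).round(4),np.linalg.norm(c1+k[0]*d1-c2-k[1]*d2).round(4)
tc=lambda x,y:(220+x/5.4-.5,135+y/5.4-.5); sc=lambda x,y:(140+x/5-.5,160+y/5-.5)
print("handle tri",tri((337.05,182.58),(162.7,192.24)))
print("red tri",tri((251.18,195.66),sc(584,192)))
print("green tri",tri((258.9,196.65),sc(538,203)))
for n,p,z in(("motor c",(325,310),.13),("motor L edge",(245,310),.1),("rest low edge",(200,207),.139),("rest right-low corner",(268,208),.139),("cap",(367,548),.105)):print(n,onplane(T,*tc(*p),z).round(3))
# predict red/green in scene for on/off given top-pixel
for nm,uv in(("red",(251.18,195.66)),("green",(258.9,196.65))):
  for z in(.080,.088):
    p=proj(S,onplane(T,*uv,z));print(nm,z,((p[0]+.5-140)*5,(p[1]+.5-160)*5))
```

```text
handle tri (array([ 0.5948, -0.2491,  0.2381]), np.float64(0.0009))
red tri (array([0.5585, 0.0401, 0.0819]), np.float64(0.0013))
green tri (array([0.5562, 0.0102, 0.0751]), np.float64(0.0009))
motor c [ 0.57  -0.063  0.13 ]
motor L edge [ 0.572 -0.01   0.1  ]
rest low edge [0.636 0.022 0.139]
rest right-low corner [ 0.636 -0.023  0.139]
cap [ 0.413 -0.096  0.105]
red 0.08 (np.float64(582.082978074933), np.float64(194.04219751026432))
red 0.088 (np.float64(581.7430305057801), np.float64(185.87005922073544))
green 0.08 (np.float64(539.1294421038548), np.float64(197.9566434637698))
green 0.088 (np.float64(538.8445543447747), np.float64(189.76985041808447))
```

send_rows([
  {"translation": [0,0,0.04],"dr": [0,0,-6],"claw": 0},
  {"translation": [0.01,0.01,0.08],"dr": [0,0,-12],"claw": 0},
  {"translation": [0.03,0.03,0.11],"dr": [0,0,-18],"claw": 0},
  {"translation": [0.05,0.06,0.13],"dr": [0,0,-24],"claw": 0},
  {"translation": [0.07,0.09,0.14],"dr": [0,0,-31],"claw": 0},
  {"translation": [0.09,0.12,0.14],"dr": [0,0,-31],"claw": 0},
  {"translation": [0.11,0.15,0.14],"dr": [0,0,-31],"claw": 0},
  {"translation": [0.13,0.18,0.14],"dr": [0,0,-31],"claw": 0},
  {"translation": [0.15,0.21,0.14],"dr": [0,0,-31],"claw": 0},
  {"translation": [0.17,0.24,0.14],"dr": [0,0,-31],"claw": 0},
  {"translation": [0.19,0.27,0.14],"dr": [0,0,-31],"claw": 0},
  {"translation": [0.21,0.3,0.14],"dr": [0,0,-31],"claw": 0},
  {"translation": [0.23,0.33,0.14],"dr": [0,0,-31],"claw": 0},
  {"translation": [0.25,0.36,0.14],"dr": [0,0,-31],"claw": 0},
  {"translation": [0.27,0.39,0.14],"dr": [0,0,-31],"claw": 0},
  {"translation": [0.29,0.42,0.14],"dr": [0,0,-31],"claw": 0},
  {"translation": [0.31,0.45,0.14],"dr": [0,0,-31],"claw": 0},
  {"translation": [0.325,0.475,0.14],"dr": [0,0,-31],"claw": 0},
  {"translation": [0.334,0.492,0.14],"dr": [0,0,-31],"claw": 0},
  {"translation": [0.334,0.492,0.14],"dr": [0,0,-31],"claw": 0},
])

```text
t: 1.77
tool_pos: [0.5576, 0.0028, 0.3406]
orientation: [-178.1, 0.2, -0.8]
force: [-0.7, 0.1, 0.1]
grip_width: 0.001
```

send_rows([
  {"translation": [0,0.043,0],"dr": [-1.9,0,-3.6],"claw": 0},
  {"translation": [0,0.043,0],"dr": [-1.9,0,-3.6],"claw": 0},
  {"translation": [0,0.043,-0.02],"dr": [-1.9,0,-3.6],"claw": 0},
  {"translation": [0,0.043,-0.05],"dr": [-1.9,0,-3.6],"claw": 0},
  {"translation": [0,0.043,-0.08],"dr": [-1.9,0,-3.6],"claw": 0},
  {"translation": [0,0.043,-0.11],"dr": [-1.9,0,-3.6],"claw": 0},
  {"translation": [0,0.043,-0.14],"dr": [-1.9,0,-3.6],"claw": 0},
  {"translation": [0,0.043,-0.17],"dr": [-1.9,0,-3.6],"claw": 0},
  {"translation": [0,0.043,-0.2],"dr": [-1.9,0,-3.6],"claw": 0},
  {"translation": [0,0.043,-0.22],"dr": [-1.9,0,-3.6],"claw": 0},
  {"translation": [0,0.043,-0.23],"dr": [-1.9,0,-3.6],"claw": 0},
  {"translation": [0,0.043,-0.235],"dr": [-1.9,0,-3.6],"claw": 0},
  {"translation": [0,0.043,-0.235],"dr": [-1.9,0,-3.6],"claw": 0},
  {"translation": [0,0.043,-0.235],"dr": [-1.9,0,-3.6],"claw": 0},
])

```text
t: 2.93
tool_pos: [0.5567, 0.004, 0.1059]
orientation: [-178.1, 0.2, -0.7]
force: [0.6, -0.0, 0.8]
grip_width: -0.001
```

Run:
```python
from plant import imaging
import cv2
a=imaging.grab_frame("scene")["frame"][130:270,140:310,::-1];b=imaging.grab_frame("top")["frame"][135:245,220:360,::-1]
b=cv2.resize(b,None,fx=2.8,fy=2.8,interpolation=2);a=cv2.resize(a,(400,308),interpolation=2)
cv2.imwrite("pics/press1.png",cv2.hconcat([a,b[:308]]))
```

```text
(no output)
```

View pics/press1.png

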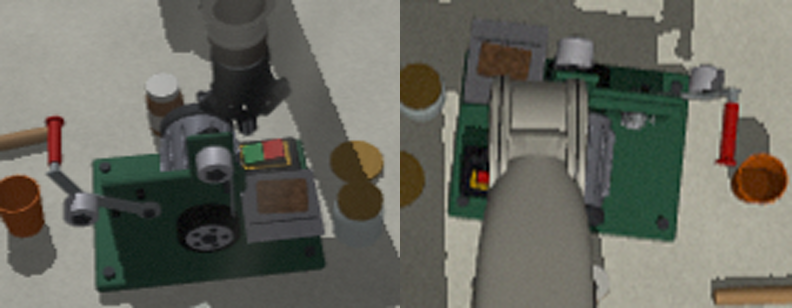

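Run:
```python
from plant import robot
s=robot.state()
for k in s: print(k,s[k] if k=='t' else __import__('numpy').round(s[k],3))
```

```text
t 3.0333
q [ -0.718  23.581  -0.507  65.905   1.914 179.943]
qd [-0.115 -0.297  0.519 -0.105 -0.075 -0.03 ]
joint_torque [ 3.9000e-02 -4.3168e+01  2.3268e+01  3.5000e-02  1.2400e-01 -0.0000e+00]
tool_pos [0.558 0.004 0.107]
orientation [-1.78086e+02 -9.00000e-03 -6.61000e-01]
force [-0.087 -0.246  0.389]
wrist_torque [-0.025  0.011  0.008]
grip_width 0.0
```

The last joint sat at its 180° limit, which kept the tool from reaching its y target. I'll turn the other way, which also makes the fingertip narrow along the rocker.

send_rows([
  {"translation": [0,0,0.03],"dr": [0,0,7],"claw": 0},
  {"translation": [0,0.01,0.05],"dr": [0,0,14],"claw": 0},
  {"translation": [0,0.02,0.05],"dr": [0,0,21],"claw": 0},
  {"translation": [0,0.03,0.05],"dr": [0,0,28],"claw": 0},
  {"translation": [0,0.041,0.05],"dr": [0,0,35],"claw": 0},
  {"translation": [0,0.041,0.05],"dr": [0,0,42],"claw": 0},
  {"translation": [0,0.041,0.05],"dr": [0,0,49],"claw": 0},
  {"translation": [0,0.041,0.05],"dr": [0,0,56],"claw": 0},
  {"translation": [0,0.041,0.05],"dr": [0,0,63],"claw": 0},
  {"translation": [0,0.041,0.05],"dr": [0,0,70],"claw": 0},
  {"translation": [0,0.041,0.05],"dr": [0,0,77],"claw": 0},
  {"translation": [0,0.041,0.05],"dr": [0,0,84],"claw": 0},
  {"translation": [0,0.041,0.05],"dr": [0,0,86],"claw": 0},
  {"translation": [0,0.041,0.05],"dr": [0,0,86],"claw": 0},
])

```text
t: 4.2
tool_pos: [0.5591, 0.0452, 0.1591]
orientation: [-178.3, -0.0, 85.4]
force: [0.6, 0.3, -0.7]
grip_width: -0.003
```

send_rows([
  {"translation": [0,0,-0.03],"dr": [0,0,0],"claw": 0},
  {"translation": [0,0,-0.055],"dr": [0,0,0],"claw": 0},
  {"translation": [0,0,-0.065],"dr": [0,0,0],"claw": 0},
  {"translation": [0,0,-0.069],"dr": [0,0,0],"claw": 0},
  {"translation": [0,0,-0.072],"dr": [0,0,0],"claw": 0},
  {"translation": [0,0,-0.075],"dr": [0,0,0],"claw": 0},
  {"translation": [0,0,-0.078],"dr": [0,0,0],"claw": 0},
  {"translation": [0,0,-0.078],"dr": [0,0,0],"claw": 0},
])

```text
t: 4.87
tool_pos: [0.5596, 0.0452, 0.0816]
orientation: [-178.3, -0.0, 85.4]
force: [-0.1, 0.3, -0.3]
grip_width: -0.002
```

send_rows([
  {"translation": [0,0,-0.002],"dr": [0,0,0],"claw": 0},
  {"translation": [0,0,-0.003],"dr": [0,0,0],"claw": 0},
  {"translation": [0,0,-0.004],"dr": [0,0,0],"claw": 0},
  {"translation": [0,0,-0.004],"dr": [0,0,0],"claw": 0},
])

```text
t: 5.2
tool_pos: [0.5596, 0.0452, 0.0775]
orientation: [-178.3, -0.0, 85.4]
force: [0.9, 1.1, -0.9]
grip_width: 0.001
```

send_rows([
  {"translation": [0,0,-0.001],"dr": [0,0,0],"claw": 0},
  {"translation": [0,0,-0.002],"dr": [0,0,0],"claw": 0},
  {"translation": [0,0,-0.003],"dr": [0,0,0],"claw": 0},
  {"translation": [0,0,-0.004],"dr": [0,0,0],"claw": 0},
])

```text
t: 5.53
tool_pos: [0.5596, 0.0452, 0.0734]
orientation: [-178.3, -0.0, 85.4]
force: [-0.4, 0.6, -0.8]
grip_width: 0.003
```

Run:
```python
from plant import imaging,robot
import cv2
from h import *
f=imaging.grab_frame("scene")
print(proj(f,robot.state()["tool_pos"]))
a=f["frame"][150:225,215:315,::-1]
cv2.imwrite("pics/press2.png",cv2.resize(a,None,fx=7,fy=7,interpolation=2))
```

```text
(np.float64(257.6523783918724), np.float64(199.42458865429484))
```

View pics/press2.png

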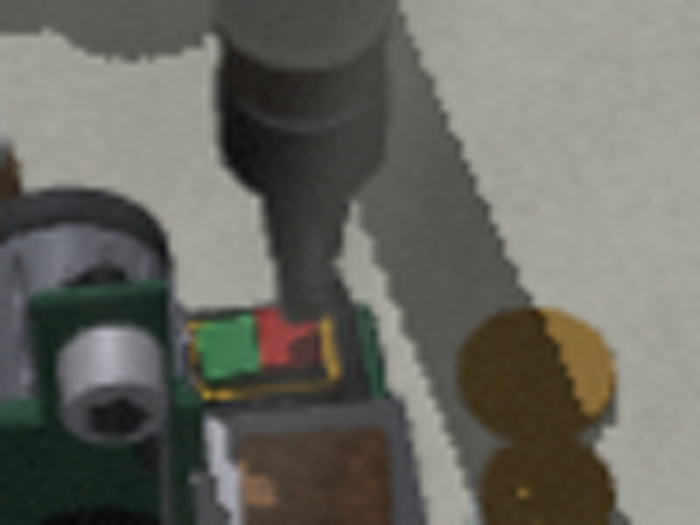

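send_rows([
  {"translation": [0,0,-0.001],"dr": [0,0,0],"claw": 0},
  {"translation": [0,0,-0.002],"dr": [0,0,0],"claw": 0},
  {"translation": [0,0,-0.003],"dr": [0,0,0],"claw": 0},
  {"translation": [0,0,-0.004],"dr": [0,0,0],"claw": 0},
])

```text
t: 5.92
tool_pos: [0.5594, 0.0452, 0.069]
orientation: [-178.3, -0.0, 85.4]
force: [0.3, 0.4, 0.6]
grip_width: -0.001
```

Run:
```python
from plant import imaging,robot
import cv2
from h import *
print(proj(pickle.load(open("scene.pkl","rb")),(.5567,.004,.106)))
f=imaging.grab_frame("scene")
print(robot.state()["q"],robot.state()["tool_pos"],proj(f,robot.state()["tool_pos"]))
T=pickle.load(open("scene.pkl","rb"))
# red / green blob positions before and now
for g in(T,f):
  for lo,hi in(((0,80,60),(8,255,255)),((50,80,60),(80,255,255))):
    for c in blobs(g,lo,hi,(238,186,266,215),10):
      M=cv2.moments(c);print(lo[0],M["m10"]/M["m00"],M["m01"]/M["m00"],cv2.boundingRect(c),M["m00"])
a=f["frame"][150:225,215:315,::-1]
cv2.imwrite("pics/press3.png",cv2.resize(a,None,fx=7,fy=7,interpolation=2))
```

```text
(np.float64(245.24322366883473), np.float64(194.93107672446294))
[ 4.44002548 27.14051382 -1.033852   63.51194144  0.30421957 99.07516324] [0.55925895 0.04519321 0.06882543] (np.float64(257.6358842189049), np.float64(200.16303165346739))
0 255.59735973597358 197.7293729372937 (252, 194, 9, 9) 50.5
0 255.1865079365079 198.53571428571428 (251, 194, 10, 9) 42.0
50 247.09385113268607 199.1618122977346 (243, 195, 9, 9) 51.5
```

View pics/press3.png

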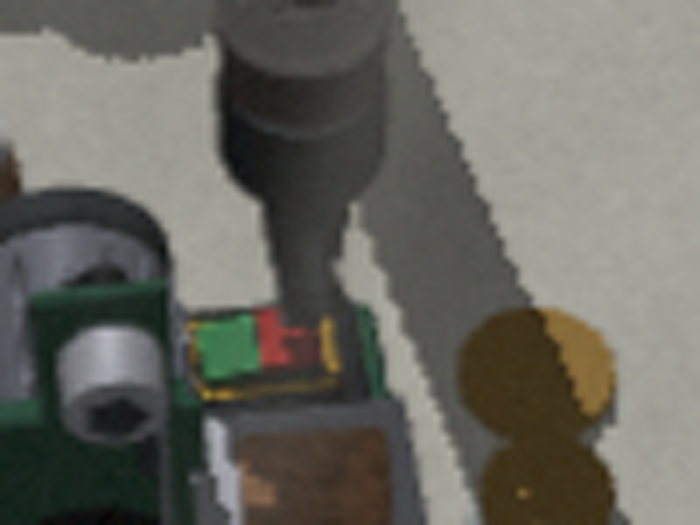

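The image shows the tip still above the rocker although z reads 0.069. There's no contact force, so I'm going further in small guarded steps.

send_rows([
  {"translation": [0,0,-0.001],"dr": [0,0,0],"claw": 0},
  {"translation": [0,0,-0.002],"dr": [0,0,0],"claw": 0},
  {"translation": [0,0,-0.003],"dr": [0,0,0],"claw": 0},
  {"translation": [0,0,-0.004],"dr": [0,0,0],"claw": 0},
])

```text
t: 6.3
tool_pos: [0.5593, 0.0452, 0.0647]
orientation: [-178.3, -0.0, 85.4]
force: [0.2, 0.1, -0.4]
grip_width: 0.001
```

send_rows([
  {"translation": [0,0,-0.001],"dr": [0,0,0],"claw": 0},
  {"translation": [0,0,-0.002],"dr": [0,0,0],"claw": 0},
  {"translation": [0,0,-0.003],"dr": [0,0,0],"claw": 0},
  {"translation": [0,0,-0.004],"dr": [0,0,0],"claw": 0},
])

```text
t: 6.63
tool_pos: [0.5593, 0.0453, 0.0609]
orientation: [-178.3, -0.0, 85.4]
force: [-0.8, -0.4, 3.5]
grip_width: -0.002
```

Run:
```python
from plant import imaging,robot
import cv2
from h import *
f=imaging.grab_frame("scene");g=imaging.grab_frame("top");s=robot.state()
print(s["tool_pos"],s["force"],s["wrist_torque"])
for n in(0,.01,.02,.03):
  p=s["tool_pos"]+[0,0,n];print(n,((np.array(proj(f,p))-[230,160])*9).round(),((np.array(proj(g,p))-[235,180])*9).round())
a=cv2.resize(f["frame"][160:215,230:274,::-1],None,fx=9,fy=9,interpolation=cv2.INTER_NEAREST)
b=cv2.resize(g["frame"][180:235,235:279,::-1],None,fx=9,fy=9,interpolation=cv2.INTER_NEAREST)
im=cv2.hconcat([a,b]);im=np.clip(im.astype(float)*1.8,0,255)
cv2.imwrite("pics/press4.png",im)
```

```text
[0.55934953 0.04528826 0.06100306] [-0.55467588  0.34407436  4.2700698 ] [0.10102932 0.20299261 0.04543871]
0 [249. 374.] [132. 143.]
0.01 [249. 358.] [132. 141.]
0.02 [249. 342.] [132. 139.]
0.03 [249. 326.] [131. 136.][ WARN:0@3.011] global loadsave.cpp:1063 imwrite_ Unsupported depth image for selected encoder is fallbacked to CV_8U.
```

View pics/press4.png

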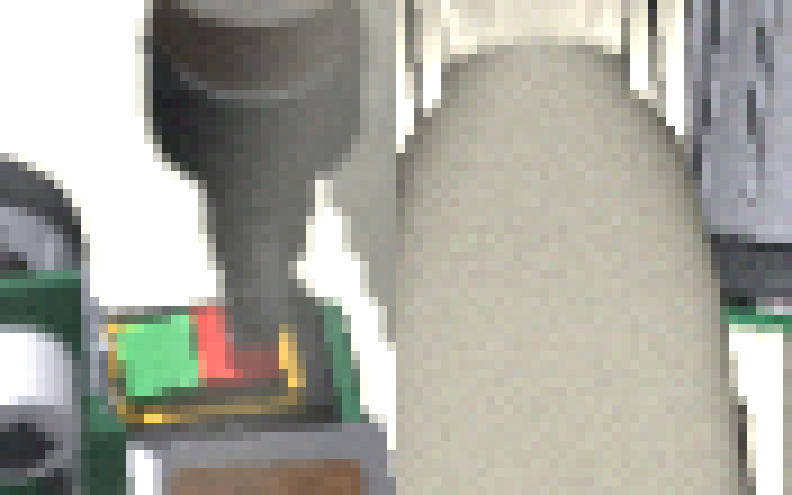

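send_rows([
  {"translation": [0,0,-0.001],"dr": [0,0,0],"claw": 0},
  {"translation": [0,0,-0.002],"dr": [0,0,0],"claw": 0},
  {"translation": [0,0,-0.003],"dr": [0,0,0],"claw": 0},
  {"translation": [0,0,-0.003],"dr": [0,0,0],"claw": 0},
])

```text
t: 7.07
tool_pos: [0.5595, 0.0454, 0.0578]
orientation: [-178.3, -0.1, 85.4]
force: [0.4, 0.7, 1.3]
grip_width: 0.006
```

Run:
```python
from plant import robot
s=robot.state();print(robot.grasp_offset,s["tool_pos"],s["force"],s["wrist_torque"])
```

```text
0.0187 [0.5594918  0.04541106 0.05777365] [0.37482468 0.68204012 1.30104019] [ 0.10626215 -0.04664769 -0.02429272]
```

send_rows([
  {"translation": [0,0,-0.001],"dr": [0,0,0],"claw": 0},
  {"translation": [0,0,-0.002],"dr": [0,0,0],"claw": 0},
  {"translation": [0,0,-0.003],"dr": [0,0,0],"claw": 0},
  {"translation": [0,0,-0.004],"dr": [0,0,0],"claw": 0},
])

```text
t: 7.4
tool_pos: [0.5592, 0.0452, 0.0533]
orientation: [-178.3, -0.0, 85.4]
force: [0.4, -0.5, 1.8]
grip_width: -0.003
```

send_rows([
  {"translation": [0,0,-0.001],"dr": [0,0,0],"claw": 0},
  {"translation": [0,0,-0.002],"dr": [0,0,0],"claw": 0},
  {"translation": [0,0,-0.003],"dr": [0,0,0],"claw": 0},
  {"translation": [0,0,-0.003],"dr": [0,0,0],"claw": 0},
])

```text
t: 7.73
tool_pos: [0.5595, 0.0451, 0.0529]
orientation: [-178.4, -0.0, 85.4]
force: [-4.1, -0.3, 14.0]
grip_width: -0.002
```

The force went 4 N, then released, then a firm 14 N after 9 mm of travel. That matches the rocker's throw, so the switch has flipped. It also means true tip height is about 25 mm above the reading. Lifting now and moving to the handle.

send_rows([
  {"translation": [0,0,0.03],"dr": [0,0,0],"claw": 0},
  {"translation": [0,0,0.07],"dr": [0,0,0],"claw": 0},
  {"translation": [0,0,0.11],"dr": [0,0,-6],"claw": 0},
  {"translation": [0,0,0.15],"dr": [0,0,-12],"claw": 0},
  {"translation": [0,0,0.19],"dr": [0,0,-18],"claw": 0},
  {"translation": [0,0,0.23],"dr": [0,0,-24],"claw": 0},
  {"translation": [0,0,0.27],"dr": [0,0,-30],"claw": 0},
  {"translation": [0,-0.02,0.28],"dr": [0,0,-36],"claw": 0},
  {"translation": [0,-0.05,0.28],"dr": [0,0,-42],"claw": 0.3},
  {"translation": [0.005,-0.08,0.28],"dr": [0,0,-48],"claw": 0.7},
  {"translation": [0.01,-0.11,0.28],"dr": [0,0,-54],"claw": 0.7},
  {"translation": [0.015,-0.14,0.28],"dr": [0,0,-60],"claw": 0.7},
  {"translation": [0.02,-0.17,0.28],"dr": [0,0,-66],"claw": 0.7},
  {"translation": [0.025,-0.2,0.28],"dr": [0,0,-72],"claw": 0.7},
  {"translation": [0.03,-0.23,0.28],"dr": [0,0,-78],"claw": 0.7},
  {"translation": [0.033,-0.26,0.28],"dr": [0,0,-84],"claw": 0.7},
  {"translation": [0.034,-0.28,0.27],"dr": [0,0,-90],"claw": 0.7},
  {"translation": [0.034,-0.295,0.26],"dr": [0,0,-90],"claw": 0.7},
  {"translation": [0.034,-0.295,0.25],"dr": [0,0,-90],"claw": 0.7},
  {"translation": [0.034,-0.295,0.25],"dr": [0,0,-90],"claw": 0.7},
])

```text
t: 9.4
tool_pos: [0.5922, -0.2505, 0.2992]
orientation: [-178.3, 0.3, -4.6]
force: [0.7, -0.1, -0.1]
grip_width: 0.701
```

Run:
```python
from plant import imaging,robot
import cv2
from h import *
f=imaging.grab_frame("scene");g=imaging.grab_frame("top");s=robot.state()
print(s["tool_pos"],s["orientation"],s["q"],s["force"])
for n in(0,.01,.02,.03):
  p=s["tool_pos"]+[0,0,n];print(n,((np.array(proj(f,p))-[130,130])*5).round())
T=pickle.load(open("scene.pkl","rb"))
for nm,k in(("before",T),("now",f)):
  for lo,hi in(((0,80,40),(8,255,255)),((50,100,40),(80,255,255))):
    for c in blobs(k,lo,hi,(236,186,268,215),10):
      M=cv2.moments(c);print(nm,lo[0],M["m10"]/M["m00"],M["m01"]/M["m00"],cv2.boundingRect(c),M["m00"])
a=cv2.resize(f["frame"][130:230,130:210,::-1],None,fx=5,fy=5,interpolation=2)
b=cv2.resize(f["frame"][180:213,230:274,::-1],None,fx=9,fy=9,interpolation=2)
c=cv2.resize(T["frame"][189:211,230:274,::-1],None,fx=9,fy=9,interpolation=2)
b=cv2.vconcat([b,c,np.zeros((5,396,3),np.uint8)])
cv2.imwrite("pics/h1.png",cv2.hconcat([a,b]))
```

```text
[ 0.59301134 -0.24938937  0.30207446] [-1.78327049e+02  8.90946709e-02 -4.53884010e+00] [-23.60969444  32.41169293  42.74442323 100.96368077   1.55199804
 160.92190043] [0.83504554 1.20458469 0.06214921]
0 [146. 240.]
0.01 [143. 229.]
0.02 [140. 218.]
0.03 [137. 206.]
before 0 255.59735973597358 197.7293729372937 (252, 194, 9, 9) 50.5
before 50 244.91919191919192 199.0909090909091 (243, 196, 6, 8) 16.5
now 0 255.81410256410254 198.91346153846155 (252, 195, 9, 9) 52.0
now 50 245.02083333333331 197.875 (243, 195, 5, 8) 16.0
```

View pics/h1.png

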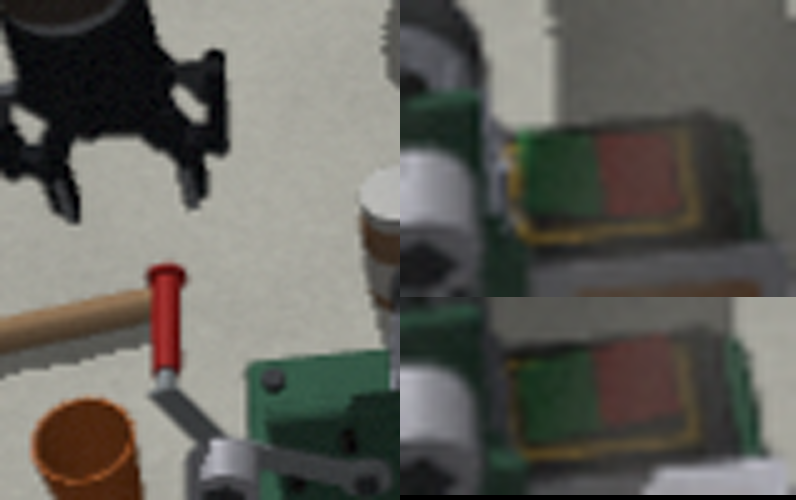

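Switch crop: red is now lower and green higher than before (1.2 px each way), so it's off. The fingertips, at (72,222) and (190,207), straddle the bar line at u≈167 in the image. Descending onto the bar.

send_rows([
  {"translation": [0.001,0,-0.03],"dr": [-1.7,0,0],"claw": 0.7},
  {"translation": [0.001,0,-0.06],"dr": [-1.7,0,0],"claw": 0.7},
  {"translation": [0.001,0,-0.08],"dr": [-1.7,0,0],"claw": 0.7},
  {"translation": [0.001,0,-0.095],"dr": [-1.7,0,0],"claw": 0.7},
  {"translation": [0.001,0,-0.105],"dr": [-1.7,0,0],"claw": 0.7},
  {"translation": [0.001,0,-0.112],"dr": [-1.7,0,0],"claw": 0.7},
  {"translation": [0.001,0,-0.112],"dr": [-1.7,0,0],"claw": 0.7},
  {"translation": [0.001,0,-0.112],"dr": [-1.7,0,0],"claw": 0.7},
])

```text
t: 10.17
tool_pos: [0.5945, -0.2492, 0.191]
orientation: [180.0, -0.1, -4.5]
force: [-0.1, -0.2, 0.4]
grip_width: 0.7
```

Run:
```python
from plant import imaging,robot
import cv2
f=imaging.grab_frame("scene");g=imaging.grab_frame("top");s=robot.state()
print(s["tool_pos"],s["orientation"],s["force"])
a=cv2.resize(f["frame"][150:225,130:186,::-1],None,fx=7,fy=7,interpolation=2)
b=cv2.resize(g["frame"][150:225,310:366,::-1],None,fx=7,fy=7,interpolation=2)
cv2.imwrite("pics/h2.png",cv2.convertScaleAbs(cv2.hconcat([a,b]),alpha=1.6))
```

```text
[ 0.59487075 -0.24957296  0.19167844] [179.93236675  -0.19285237  -4.51761059] [-0.10824515 -0.56243961 -0.60587163]
```

View pics/h2.png

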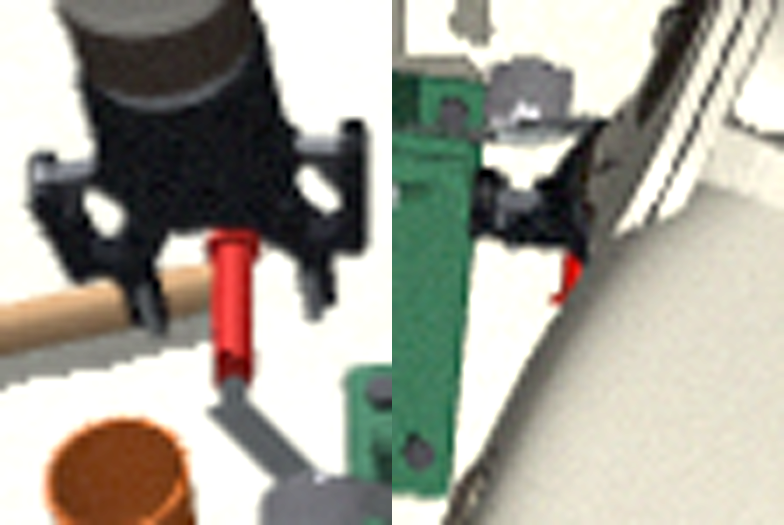

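Jaws are centred on the bar (fingers at u 150 and 318, bar at 235), but the tips look a bit shallow and about 5 mm too far towards +x. I'm going 11 mm deeper, then closing.

send_rows([
  {"translation": [-0.003,0,-0.005],"dr": [0,0,0],"claw": 0.7},
  {"translation": [-0.005,0,-0.011],"dr": [0,0,0],"claw": 0.7},
  {"translation": [-0.005,0,-0.011],"dr": [0,0,0],"claw": 0.5},
  {"translation": [-0.005,0,-0.011],"dr": [0,0,0],"claw": 0.35},
  {"translation": [-0.005,0,-0.011],"dr": [0,0,0],"claw": 0},
  {"translation": [-0.005,0,-0.011],"dr": [0,0,0],"claw": 0},
  {"translation": [-0.005,0,-0.011],"dr": [0,0,0],"claw": 0},
  {"translation": [-0.005,0,-0.011],"dr": [0,0,0],"claw": 0},
  {"translation": [-0.005,0,-0.011],"dr": [0,0,0],"claw": 0},
  {"translation": [-0.005,0,-0.011],"dr": [0,0,0],"claw": 0},
  {"translation": [-0.005,0,-0.011],"dr": [0,0,0],"claw": 0},
  {"translation": [-0.005,0,-0.011],"dr": [0,0,0],"claw": 0},
])

```text
t: 11.27
tool_pos: [0.5899, -0.2499, 0.1809]
orientation: [179.9, -0.2, -4.5]
force: [-1.6, -1.1, 1.3]
grip_width: 0.188
```

Run:
```python
from plant import imaging,robot
import cv2,numpy as np
f=imaging.grab_frame("scene");s=robot.state()
print(s["tool_pos"],s["orientation"],s["force"],s["wrist_torque"],s["grip_width"]*85)
a=cv2.resize(f["frame"][150:225,130:186,::-1],None,fx=8,fy=8,interpolation=2)
cv2.imwrite("pics/h3.png",cv2.convertScaleAbs(a,alpha=1.6))
# arc: rows as shift from rest, sander yaw -4.4, r=.150, start angle 45 deg above rear
y=np.radians(-4.4);th0=np.radians(45)
for t in np.linspace(0,.56,15):
    dy=.15*(np.cos(th0)-np.cos(th0+t));dz=.15*(np.sin(th0+t)-np.sin(th0))
    print(round(t,3),np.round([-np.sin(y)*dy,np.cos(y)*dy,dz],4))
```

```text
[ 0.58987503 -0.24984553  0.18086868] [179.90636008  -0.20499003  -4.5293216 ] [-1.04987842 -2.04041294  1.9334916 ] [-0.26012451  0.25312606 -0.06505453] 15.789050101548375
0.0 [0. 0. 0.]
0.04 [0.0003 0.0043 0.0042]
0.08 [0.0007 0.0088 0.0081]
0.12 [0.001  0.0134 0.0119]
0.16 [0.0014 0.0182 0.0155]
0.2 [0.0018 0.0231 0.019 ]
0.24 [0.0022 0.0282 0.0222]
0.28 [0.0026 0.0333 0.0252]
0.32 [0.003  0.0386 0.028 ]
0.36 [0.0034 0.044  0.0306]
0.4 [0.0038 0.0495 0.0329]
0.44 [0.0042 0.0551 0.0351]
0.48 [0.0047 0.0608 0.037 ]
0.52 [0.0051 0.0665 0.0387]
0.56 [0.0056 0.0723 0.0401]
```

View pics/h3.png

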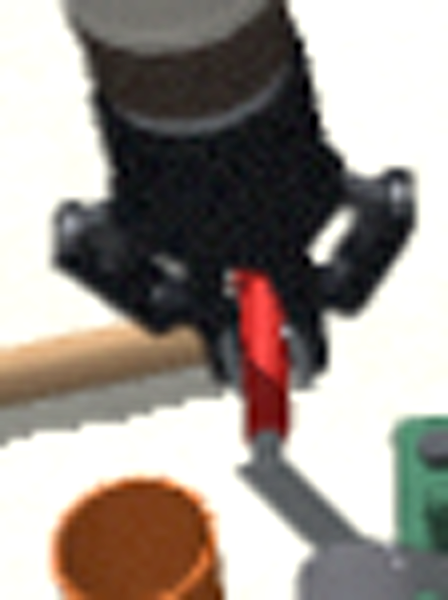

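The bar sits between the pads and the opening reads 16 mm on an 18 mm bar. Swinging the first half of the arc slowly.

send_rows([
  {"translation": [0,0.002,0.002],"dr": [0,0,0],"claw": 0},
  {"translation": [0,0.0043,0.0042],"dr": [0,0,0],"claw": 0},
  {"translation": [0.0005,0.0065,0.006],"dr": [0,0,0],"claw": 0},
  {"translation": [0.0007,0.0088,0.0081],"dr": [0,0,0],"claw": 0},
  {"translation": [0.001,0.011,0.01],"dr": [0,0,0],"claw": 0},
  {"translation": [0.001,0.0134,0.0119],"dr": [0,0,0],"claw": 0},
  {"translation": [0.0014,0.0182,0.0155],"dr": [0,0,0],"claw": 0},
  {"translation": [0.0018,0.0231,0.019],"dr": [0,0,0],"claw": 0},
  {"translation": [0.0022,0.0282,0.0222],"dr": [0,0,0],"claw": 0},
  {"translation": [0.0026,0.0333,0.0252],"dr": [0,0,0],"claw": 0},
  {"translation": [0.0026,0.0333,0.0252],"dr": [0,0,0],"claw": 0},
])

```text
t: 12.23
tool_pos: [0.5924, -0.2184, 0.2052]
orientation: [179.7, -0.2, -4.6]
force: [1.9, -9.3, -6.4]
grip_width: 0.188
```

send_rows([
  {"translation": [0.0005,0.0071,0.0037],"dr": [0,0,0],"claw": 0},
  {"translation": [0.001,0.0125,0.0063],"dr": [0,0,0],"claw": 0},
  {"translation": [0.0013,0.018,0.0086],"dr": [0,0,0],"claw": 0},
  {"translation": [0.0017,0.0236,0.0108],"dr": [0,0,0],"claw": 0},
  {"translation": [0.002,0.0265,0.0118],"dr": [0,0,0],"claw": 0},
  {"translation": [0.0022,0.0293,0.0127],"dr": [0,0,0],"claw": 0},
  {"translation": [0.0024,0.032,0.0136],"dr": [0,0,0],"claw": 0},
  {"translation": [0.0026,0.035,0.0144],"dr": [0,0,0],"claw": 0},
  {"translation": [0.0026,0.036,0.0146],"dr": [0,0,0],"claw": 0},
  {"translation": [0.0026,0.036,0.0146],"dr": [0,0,0],"claw": 0},
])

```text
t: 13.07
tool_pos: [0.5951, -0.1867, 0.2189]
orientation: [179.2, -0.2, -4.7]
force: [0.8, -12.2, -4.8]
grip_width: 0.192
```

send_rows([
  {"translation": [0,0.003,0.001],"dr": [0,0,0],"claw": 0},
  {"translation": [0,0.005,0.0015],"dr": [0,0,0],"claw": 0},
  {"translation": [0,0.007,0.002],"dr": [0,0,0],"claw": 0},
  {"translation": [0,0.007,0.002],"dr": [0,0,0],"claw": 0},
  {"translation": [0,0.007,0.002],"dr": [0,0,0],"claw": 0},
])

```text
t: 13.48
tool_pos: [0.5953, -0.1842, 0.2197]
orientation: [178.8, -0.2, -4.9]
force: [2.0, -11.7, -5.5]
grip_width: 0.189
```

send_rows([
  {"translation": [0,0.005,0.001],"dr": [0,0,0],"claw": 0},
  {"translation": [0,0.007,0.0015],"dr": [0,0,0],"claw": 0},
  {"translation": [0,0.009,0.002],"dr": [0,0,0],"claw": 0},
  {"translation": [0,0.009,0.002],"dr": [0,0,0],"claw": 0},
  {"translation": [0,0.009,0.002],"dr": [0,0,0],"claw": 0},
])

```text
t: 13.9
tool_pos: [0.5952, -0.1846, 0.2198]
orientation: [177.9, -0.1, -5.2]
force: [3.5, -23.2, -10.2]
grip_width: 0.195
```

The force climbed from 13 to 25 N with no further travel, so the arm is on its forward stop. One last look before handing in.

Run:
```python
from plant import imaging,robot
import cv2
from h import *
f=imaging.grab_frame("scene");s=robot.state();T=pickle.load(open("scene.pkl","rb"))
print(s["t"],s["tool_pos"],s["force"],s["grip_width"],abs(s["qd"]).max())
for lo,hi in(((0,80,40),(8,255,255)),((50,100,40),(80,255,255))):
    for c in blobs(f,lo,hi,(236,186,268,215),10):
      M=cv2.moments(c);print(lo[0],M["m10"]/M["m00"],M["m01"]/M["m00"])
a=cv2.resize(f["frame"][140:260,85:310,::-1],None,fx=3.5,fy=3.5,interpolation=2)
cv2.imwrite("pics/end.png",cv2.convertScaleAbs(a,alpha=1.5))
```

```text
13.95 [ 0.59522348 -0.18462229  0.2197958 ] [  3.52320482 -24.72184317  -9.04974609] 0.19071212045536803 0.160890978232597
0 255.63963963963963 198.7177177177177
50 247.02272727272728 198.29166666666663
```

View pics/end.png

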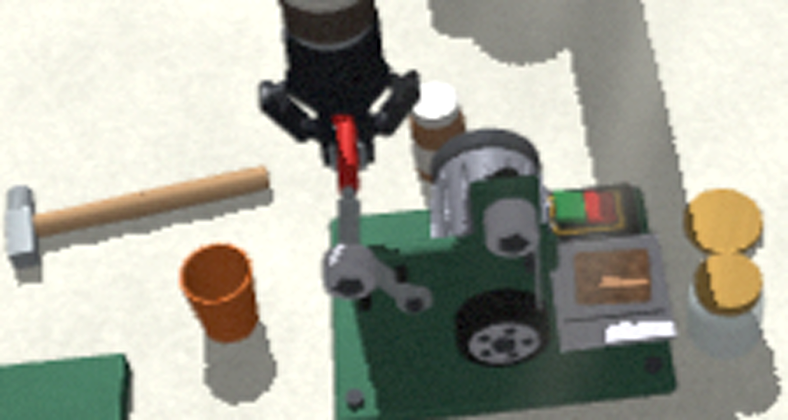

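The arm stands forward with the handle at (345,150) in the jaws. The switch still shows off, and the cup, hammer, bottle, jar, lid and block look untouched. Handing in.

Run:
```python
from plant import job,robot
job.finish_job(); s=robot.state(); print(s["t"],s["tool_pos"],s["force"],s["grip_width"])
```

```text
the job is handed in; nothing more can be done
the job is handed in; nothing more can be done
```

The switch was on, so I pressed it off, then gripped the red handle, swung the tension arm slowly to its forward stop and handed in at about 14 s while still holding it. The hand-in gave no verdict.

**Last checks:**
- **Arm on its stop:** the last 9 mm of commanded push raised the tool force from 13 to about 26 N with no further travel. The handle had moved 65 mm forward and 39 mm up, close to the expected 67 and 39 mm.
- **Grip:** the opening read 16 mm on the 18 mm bar, and the final picture shows the handle between the fingers.
- **Switch off:** the press gave way after about 4 N and then met a firm 14 N after 9 mm of travel. In the images the red end is lower and the green end higher than before.
- **Other objects:** the cup, hammer, bottle, jar, lid and block look unmoved in the final picture. I judged this by eye rather than measuring it, and the rosette was outside that crop.

**What disagreed or failed:**
- **Tip height:** the fingertips appeared 15–25 mm higher than the reported tool position, both in the images and on contact with the switch. I corrected for this by feel and by eye, and did not find the cause.
- **First approach:** the tool stopped about 40 mm short of the switch because the last joint hit its limit, so I turned the tool the other way. It touched nothing.

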